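Blow down and pull the filter of the bench dust extractor in a pottery studio

TASK

The little dust extractor needs its filter looked at: press the sprung cap on its pulse bottle fully down and let it spring back up, so the loose dust is blown off, then lift the service flap until it stands open on its stiff hinge, and draw the filter cassette up out of the slot beneath. Carry it upright to the wash basin and finish while holding it there: still, upright, over the middle of the basin, clear of basin and machine, its lower edge about a hand's breadth (some 8 cm) above the rim. Leave the flap standing open and leave the basin and everything else on the bench where it is.

Things in the scene. Friction and masses are not known exactly. Their poses are not given: they have to be found in the camera images.
- extractor: Bench dust extractor, grey steel, fixed. Housing spans x -70 to +120, y -140 to +60, z 0 to 140 mm of this frame; origin on the bench, x from the grille (front) to the back, y to the left. Its left side carries the pulse bottle. Under the flap is a bay (x -62 to +70, y -132 to +52 mm), its deck 94 mm above the bench; the slot in the deck, centred at x 0, y -40 mm, holds the filter
- cap_top (a point): centre of the top of the sprung nozzle cap on the pulse bottle: a round black cap 42 mm across, top 171 mm above the bench, at x -10, y +105 mm of the extractor's frame. The bottle is 64 mm across
- cap (a joint): how far the nozzle cap is pressed down: 0 m up, 0.008 m fully down. Its spring takes about 1.5 N to start it and 5 N fully down, and brings it up again when let go
- flap (a joint): service flap angle: 0 rad shut, 1.57 upright, 1.83 at its stop, leaning back a little. The hinge is stiff: the flap stays at whatever angle it is left, and about 4 N at the bar moves it
- flap_hinge (a point): middle of the flap's hinge line, which lies along the extractor's y axis at the back edge of the flap (extractor's frame x +70, y -40, z +140 mm). The flap opens upward, its front edge swinging up and back
- flap_bar (a point): middle of the flap's lifting bar: round steel, 12 mm thick, 90 mm between its two arms, along the extractor's y axis, 185 mm from the hinge, 143 mm above the bench when shut. It stands 40 mm in front of the flap's front edge (clear gap 34 mm). The flap plate is 145 x 200 x 5 mm; the grip on the bar may roll about it as the flap turns
- filter_grip (a point): centre of the black pull grip on the filter cassette, hidden until the flap is open: a plate 12 mm thick (its x), 60 mm long (y), 38 mm high, standing on the frame. This point is 19 mm above the frame's top, 101 mm above the cassette's lower edge, 111 mm above the bench while in the slot, where the cassette's axes are those of the extractor
- filter_bottom (a point): centre of the filter cassette's lower edge; z points up through it. Aluminium frame with pleated paper faces, 25 mm thick (x), 140 mm wide (y), 82 mm high, 120 mm with the grip; 0.18 to 0.35 kg. Slot clearance is 3 mm a side, 10 mm floor under it; it must rise 130 mm straight up to clear the housing's top
- basin_rim (a point): centre of the mouth of the round white plastic wash basin, 260 mm across, 100 mm high; this point is at the height of its rim
- basin: the wash basin, loose on the bench; origin under its middle
- cup: bystander: terracotta cup, 68 mm across, 85 mm high; origin under its middle
- jar: bystander: small glass jar, 58 mm across, 65 mm high; origin under its middle
- brush: bystander: brush 190 mm long, lying; origin under its middle
- rib: bystander: wooden potter's rib 55 x 110 x 6 mm, lying; origin under its middle
- slip_pot: bystander: grey slip pot 104 mm across, 100 mm high, with a brush handle standing 150 mm high; origin under its middle
- tile: bystander: square glaze test tile 50 x 50 x 8 mm, lying; origin under its middle

How it is judged:
On the way, in this order (a step that is already met when the one before it is completed fails the run):
1. the pulse bottle's cap is pressed down, the flap still shut (value of joint cap above 0.006 m and value of joint flap below 0.1 rad), for 0.05 s.
2. the cap is let go and has sprung back up (value of joint cap below 0.0015 m), for 0.1 s.
3. the flap is lifted until it stands open (value of joint flap above 1.35 rad), for 0.2 s.
4. the filter is drawn up clear of the housing in the gripper (z of filter_bottom in the frame of extractor above 0.14 m and contact force between the fingers and filter above 1 N), for 0.2 s.
At the end, for the whole second after the job is handed in: The gripper holds the filter still, upright to 15 degrees, within 55 mm of the basin's middle, lower edge 30 to 150 mm above its rim, touching neither basin nor extractor; the flap stands open (over 1.2 rad), the cap is up, the basin has moved under 30 mm (contact force between the fingers and filter above 1 N and horizontal distance between filter_bottom and basin_rim below 0.055 m and z of filter_bottom in the frame of basin_rim between 0.03 and 0.15 m and angle between filter_bottom's own z axis and vertical below 0.26 rad and linear speed of filter below 0.03 m/s and contact force between filter and basin below 0.1 N and contact force between filter and extractor below 0.1 N and value of joint flap above 1.2 rad and value of joint cap below 0.0015 m and distance of basin from where it was at the start of the episode below 0.03 m); the arm keeps its last pose, push and grip.
It fails at once if the filter is tipped more than 40 degrees (angle between filter_bottom's own z axis and vertical above 0.7 rad).
It fails at once if the basin or another thing on the bench is pushed more than 30 mm (distance of any of basin, cup, jar, tile, brush, rib, slip_pot from where it was at the start of the episode above 0.03 m).
It also fails if it takes over 64 s, if anything falls off the work surface, if the arm or the gripper's body presses on something with over 40 N, if the wrist force passes 120 N, or if a joint passes its speed limit or range.

ROBOT

A 7-joint arm with a two-finger parallel gripper is mounted at the origin on the work surface. World frame = base frame: x ahead of the robot, y to its left, z up, the work surface at z = 0. Lengths are in m, angles in rad, forces in N, time in s.
With the tool pointing down it reaches from about 0.4 to 0.875 m from the base axis. Payload 4.4 kg.
Tool frame: the origin (TCP) lies between the finger pads; the fingertips stand 17 mm ahead of it and the grasp point (between the pads) lies 2 mm behind it; z points along the fingers, y is the line along which they close (so a half turn about z gives the same grasp; the last joint's range is limited). The gripper opens to 85 mm and grips with 20 to 120 N. Pads are 22 mm wide; open, the fingers measure 114 mm over their backs; the gripper's body (76 mm by 85 mm) begins 54 mm behind the grasp point. The pads swing forward as they close: fully open they stand 13 mm farther back than shut.
Start: joints at [-1.383, 0.628, 0.038, 1.517, -0.027, 0.996, -0.02], TCP at [0.163, 0.629, 0.248] pointing down, gripper open.
Joint ranges: [-3.06, 3.06], [-0.37, 2.12], [-1.25, 1.32], [0.18, 2.47], [-1.1, 4.24], [0.23, 1.98], [-2.94, 2.94]. Speed limits (rad/s): [2.57, 2.57, 3.14, 3.14, 3.14, 3.14, 3.14].

INTERFACE

Orientations are given as a unit quaternion [x, y, z, w].
In Python, from station import sensors, eyes, order gives the robot as it stands.
- The arm moves only by the shell command python3 -m pendant 'ROWS' [FORCE]. ROWS is JSON, a list of rows, each an object of numbers: "dx", "dy", "dz": the shift along the world's x, y, z in mm; "spin": the turn about the world's z in degrees; "fingers": the finger opening in mm, from 0 to 85.4. A call has 1 to 10 rows; each row shifts and turns the commanded pose from where the row before left it; what a row does not reach is not made up. A row lasts 1/12 s, in which the tool goes at most 41.7 mm and 7.16 degrees, less where a joint would pass 70% of its speed; a pose out of reach is approached as far as the arm can. A call is refused whole if a number of a shift passes 41.7 or a number of a turn 7.16, either way. A call with a gripper value outside its range is refused whole. The fingers move at their own pace and stop on an object; FORCE is the grip in N (left out, the last holds). Time passes only in rows, so rows that do not move let the fingers close. It gives the time, the measured TCP pose, the force, the opening and the grip force at its end, in the units of the state.
- sensors.get_state(): the state, without advancing time (a new reading comes with each control period).
- eyes.capture(name): name is "scene" or "top" or "wrist"; returns a dict with "frame" (480x640x3 uint8, red, green, blue), "intrinsics" (3x3 intrinsics, pixels), "k1" (the pictures are not rectified: a ray, as slopes to the right and down, at radius r is drawn at 1 + k1 r^2 times it, then the intrinsics apply), "world_to_cam" (4x4, takes a point from world to camera coordinates). Camera axes: x right, y down, z forward; pixel columns grow to the right and rows downward; lengths in m; the calibration is good to about 2 mm. A picture is of the moment at which its call begins. There is no depth.
- order.close_job(): hands the job in; it is judged then, once.
The state is a dict: "time": time; "qpos": joint angles; "qd": joint speeds; "joint_torque": joint torques, N m; "eef_pos": TCP position; "orientation": TCP orientation; "ft_force": force on the tool from outside, world axes, zero at the start; "moment": the same for the moment, N m; "finger_gap": finger opening in m; "grip_force": force on a finger pad.
Only numpy, scipy, OpenCV 4.12 (cv2) and the standard library are available. Lean on these libraries where they do the work, as an engineer would, in place of code of your own. Each camera call takes 0.05 s, during which the arm holds its last target. There are 200 camera calls.

## Working session

There is one attempt and no reset: what is moved stays moved. The work goes in short steps, Python scripts to look and compute and a shell command to move; the robot and the scene stay as the last step left them, time stands still between calls to the robot, and variables do not carry over. Pictures are saved under pics/ and viewed, at most 10 in all, crops included, and the job is handed in when it is done.

```bash
mkdir -p pics; cat > h.py <<'E'
import numpy as np, cv2
from station import sensors, eyes, order
def cap(n,f=None):
    c=eyes.capture(n)
    if f: cv2.imwrite('pics/'+f,cv2.cvtColor(c['frame'],cv2.COLOR_RGB2BGR))
    return c
def ray(c,u,v):
    K=np.array(c['intrinsics']);W=np.array(c['world_to_cam']);
    p=np.array([(u-K[0,2])/K[0,0],(v-K[1,2])/K[1,1]]);q=p.copy()
    for _ in range(20): q=p/(1+c['k1']*(q@q))
    R,t=W[:3,:3],W[:3,3]
    return -R.T@t, R.T@np.array([q[0],q[1],1.])
def onz(c,u,v,z):
    o,d=ray(c,u,v); return o+d*(z-o[2])/d[2]
def proj(c,P):
    K=np.array(c['intrinsics']);W=np.array(c['world_to_cam'])
    x=W[:3,:3]@np.array(P)+W[:3,3]; q=x[:2]/x[2]; q=q*(1+c['k1']*(q@q))
    return K[0,0]*q[0]+K[0,2],K[1,1]*q[1]+K[1,2]
E
python3 - <<'E'
from h import *
a=cap('scene','s0.png');b=cap('top','t0.png')
for c in(a,b): print(np.linalg.inv(c['world_to_cam'])[:3].round(3),c['k1'])
print(sensors.get_state())
E
```

```text
[[ 0.304  0.508 -0.806  1.328]
 [ 0.952 -0.15   0.266 -0.24 ]
 [ 0.014 -0.848 -0.529  0.65 ]] -0.10858245760579986
[[-0.021 -0.991  0.135  0.418]
 [-1.     0.023  0.01   0.023]
 [-0.013 -0.135 -0.991  1.046]] -0.08167125773762482
{'time': 0.1, 'qpos': array([-1.38280053,  0.6291888 ,  0.03843346,  1.51821926, -0.02699979,
        0.99630477, -0.01998511]), 'qd': array([-0.00067609, -0.00273982,  0.00093976, -0.00317185,  0.0014522 ,
       -0.00023461, -0.00139898]), 'joint_torque': array([ 2.23655217e-03, -5.64532828e+01,  1.23023920e+00, -1.93974495e+01,
        1.13091938e-02,  5.50427314e-03, -9.65820874e-06]), 'eef_pos': array([0.16303852, 0.62870297, 0.24753842]), 'orientation': array([ 1.26545034e-01,  9.91960540e-01, -7.95269247e-04, -9.89635570e-05]), 'ft_force': array([-0.06256478, -0.47715468,  0.88514008]), 'moment': array([0.01350176, 0.03470403, 0.01798846]), 'grip_force': 0.0, 'finger_gap': 0.08571055849945725}
```

View pics/s0.png

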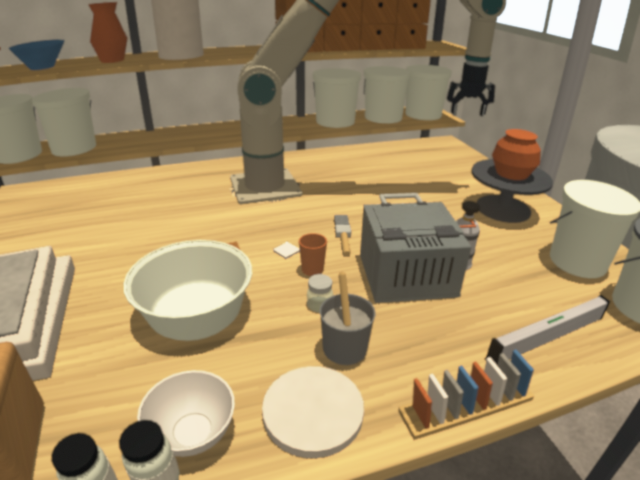

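View pics/t0.png

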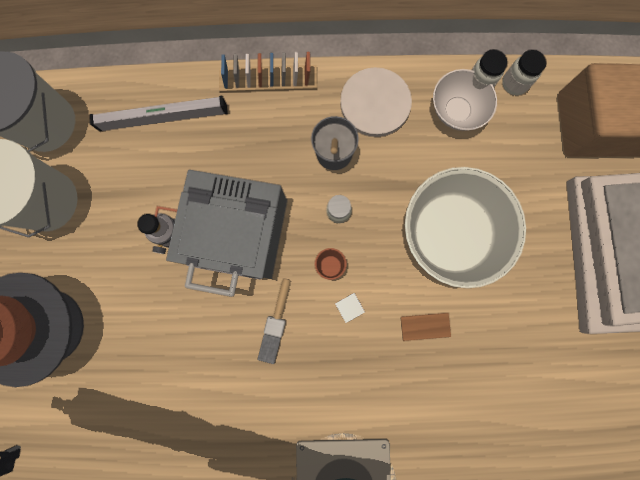

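The scene view shows the extractor around (415,245), the basin around (190,285) and the slip pot, jar and cup between them. In the top view the lifting bar faces the robot at about (212,292), the cap is at (149,224) and the basin is at (465,228). Next I'll measure these with masks and a zoomed crop.

```bash
python3 - <<'E'
from h import *
c=cap('top'); s=cap('scene'); f=c['frame']
cv2.imwrite('pics/z.png',cv2.cvtColor(cv2.resize(f[160:310,125:295],None,fx=4.6,fy=4,interpolation=cv2.INTER_CUBIC)[:600],cv2.COLOR_RGB2BGR))
# cap: black blob
def blobs(m,n):
    k,l,st,ce=cv2.connectedComponentsWithStats(m.astype(np.uint8)); 
    for i in range(1,k):
        if st[i,4]>n: print(st[i],ce[i].round(1))
g=f.astype(int); m=np.zeros(f.shape[:2],bool); m[205:245,130:175]=(g.max(2)<35)[205:245,130:175]; blobs(m,30)
ys,xs=np.where(m)
m=np.zeros(f.shape[:2],bool); w=(g[...,0]-g[...,2]<40)&(g.min(2)>95); m[160:295,395:535]=w[160:295,395:535]
cn=max(cv2.findContours(m.astype(np.uint8),0,1)[0],key=cv2.contourArea)
P=np.array([onz(c,*p[0],.1)[:2] for p in cv2.convexHull(cn)]).astype(np.float32)
print('basin',cv2.minEnclosingCircle(P),cv2.fitEllipse(P))
for n,u,v,z in [('cap',149,224,.171),('cup',331,264,.085),('jar',339,207,.065),('pot',335,144,.1),('potbrush',334,146,.15),('barL',187,289,.143),('barR',235,294,.143),('FR',287,184,.14),('FL',188,171,.14),('RL',168,261,.14),('RR',270,278,.14)]: print(n,onz(c,u,v,z).round(4))
E
```

```text
[139 214  20  20 139] [149.9 224.1]
basin ((0.5588112473487854, -0.2685868740081787), 0.12961074709892273) ((0.5586761832237244, -0.2685805857181549), (0.25739893317222595, 0.2580898404121399), 12.75662899017334)
cap [0.5669 0.375  0.171 ]
cup [0.4865 0.0167 0.085 ]
jar [ 0.6124 -0.004   0.065 ]
pot [0.7443 0.0019 0.1   ]
potbrush [0.7228 0.0051 0.15  ]
barL [0.4385 0.3048 0.143 ]
barR [0.427  0.2082 0.143 ]
FR [0.648  0.1029 0.14  ]
FL [0.6814 0.3085 0.14  ]
RL [0.4955 0.3457 0.14  ]
RR [0.4574 0.1388 0.14  ]
```

View pics/z.png

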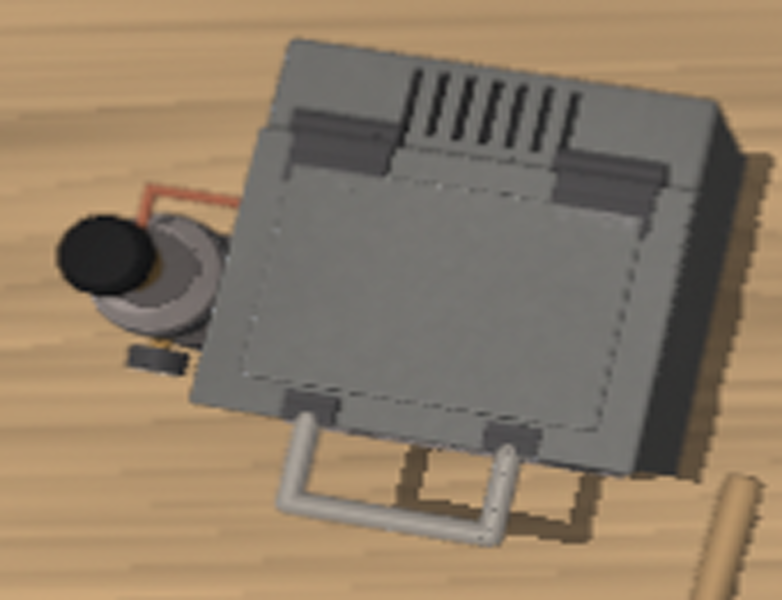

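The crop shows the cap at (107,255), the bar from (293,498) to (490,535), and the housing top corners at (293,40), (715,97), (635,475) and (192,402), all in crop pixels. I'll fit the extractor frame to these points.

```bash
cat > fit.py <<'E'
from h import *
def fit(A,B):
    a=A-A.mean(0);b=B-B.mean(0)
    th=np.arctan2((a[:,0]*b[:,1]-a[:,1]*b[:,0]).sum(),(a*b).sum())
    R=np.array([[np.cos(th),-np.sin(th)],[np.sin(th),np.cos(th)]]);return th,R,B.mean(0)-R@A.mean(0)
E
python3 - <<'E'
from fit import *
c=cap('top');s=cap('scene')
cr=lambda u,v:(125+u/4.6-.4,160+v/4-.4)
L=[((-10,105),.171,(149.9,224.1)),((-115,5),.143,cr(295,500)),((-115,-85),.143,cr(492,535)),((120,60),.14,cr(293,40)),((120,-140),.14,cr(715,97)),((-70,-140),.14,cr(635,475)),((-70,60),.14,cr(192,402))]
A=np.array([l[0] for l in L])/1e3;B=np.array([onz(c,*l[2],l[1])[:2] for l in L])
th,R,t=fit(A,B);print(np.degrees(th),t,((A@R.T+t-B)*1e3).round(1).tolist())
for n,p,z in [('cap',(-10,105),.171),('bar',(-115,-40),.143),('hinge',(70,-40),.14),('filter',(0,-40),.111),('c',(-70,60),.14),('c2',(120,-140),.14)]:
    w=R@np.array(p)/1e3+t;print(n,w.round(4),'scene px',np.round(proj(s,[*w,z])),)
E
```

```text
-11.421366193187783 [0.55623725 0.2745716 ] [[0.6, 6.4], [-2.7, 0.8], [-1.8, -1.1], [1.3, 1.7], [-2.5, -3.6], [2.9, -2.3], [2.2, -1.9]]
cap [0.5672 0.3795] scene px [470. 202.]
bar [0.4356 0.2581] scene px [398. 195.]
hinge [0.6169 0.2215] scene px [419. 235.]
filter [0.5483 0.2354] scene px [409. 229.]
c [0.4995 0.3472] scene px [441. 203.]
c2 [0.6461 0.1136] scene px [380. 250.]
```

Residuals are within about 3 mm, except the cap at 6 mm, where the view takes in the cap's side. The axes agree with the description and all targets are within reach. I'll start moving, going around the turntable.

```bash
python3 -m pendant '[{"dx":8,"dy":-20,"spin":-5,"fingers":0},{"dx":8,"dy":-20,"spin":-5,"fingers":0},{"dx":8,"dy":-20,"spin":-5,"fingers":0},{"dx":8,"dy":-20,"spin":-5,"fingers":0},{"dx":8,"dy":-20,"spin":-5,"fingers":0},{"dx":8,"dy":-20,"spin":-5,"fingers":0},{"dx":8,"dy":-20,"spin":-5,"fingers":0},{"dx":8,"dy":-20,"spin":-5,"fingers":0},{"dx":8,"dy":-20,"spin":-5,"fingers":0},{"dx":8,"dy":-20,"spin":-5,"fingers":0}]'; python3 -m pendant '[{"dx":32,"dy":-5,"spin":-3.7,"fingers":0},{"dx":32,"dy":-5,"spin":-3.7,"fingers":0},{"dx":32,"dy":-5,"spin":-3.7,"fingers":0},{"dx":32,"dy":-5,"spin":-3.7,"fingers":0},{"dx":32,"dy":-5,"spin":-3.7,"fingers":0},{"dx":32,"dy":-5,"spin":-3.7,"fingers":0},{"dx":32,"dy":-5,"spin":-3.7,"fingers":0},{"dx":32,"dy":-5,"spin":-3.7,"fingers":0},{"dx":32,"dy":-5,"spin":-3.7,"fingers":0},{"dx":32,"dy":-5,"spin":-3.5,"fingers":0}]'; python3 -m pendant '[{"dx":0}]'
```

```text
$[0]: bad value
$[0]: bad value
$[0]: bad value
```

```bash
python3 -m pendant '[{"dx":8,"dy":-20,"dz":0,"spin":-5,"fingers":0}]'
```

```text
time: 0.38
eef_pos: [0.1684, 0.6124, 0.2479]
orientation: [0.168, 0.986, 0.002, -0.001]
ft_force: [-0.7, 0.6, -0.9]
finger_gap: 0.0752
grip_force: 0.0
```

```bash
python3 -m pendant '[{"dx":8,"dy":-20,"dz":0,"spin":-5,"fingers":0},{"dx":8,"dy":-20,"dz":0,"spin":-5,"fingers":0},{"dx":8,"dy":-20,"dz":0,"spin":-5,"fingers":0},{"dx":8,"dy":-20,"dz":0,"spin":-5,"fingers":0},{"dx":8,"dy":-20,"dz":0,"spin":-5,"fingers":0},{"dx":8,"dy":-20,"dz":0,"spin":-5,"fingers":0},{"dx":8,"dy":-20,"dz":0,"spin":-5,"fingers":0},{"dx":8,"dy":-20,"dz":0,"spin":-5,"fingers":0},{"dx":8,"dy":-20,"dz":0,"spin":-5,"fingers":0}]'; python3 -m pendant '[{"dx":32,"dy":-5,"dz":0,"spin":-3.7,"fingers":0},{"dx":32,"dy":-5,"dz":0,"spin":-3.7,"fingers":0},{"dx":32,"dy":-5,"dz":0,"spin":-3.7,"fingers":0},{"dx":32,"dy":-5,"dz":0,"spin":-3.7,"fingers":0},{"dx":32,"dy":-5,"dz":0,"spin":-3.7,"fingers":0},{"dx":32,"dy":-5,"dz":0,"spin":-3.7,"fingers":0},{"dx":32,"dy":-5,"dz":0,"spin":-3.7,"fingers":0},{"dx":32,"dy":-5,"dz":0,"spin":-3.7,"fingers":0},{"dx":32,"dy":-5,"dz":0,"spin":-3.7,"fingers":0},{"dx":32,"dy":-5,"dz":0,"spin":-3.5,"fingers":0}]'; python3 -m pendant '[{"dx":0,"dy":0,"dz":0,"spin":0,"fingers":0},{"dx":0,"dy":0,"dz":0,"spin":0,"fingers":0}]'
```

```text
time: 1.13
eef_pos: [0.2435, 0.4282, 0.2484]
orientation: [0.536, 0.844, 0.0, -0.0]
ft_force: [0.2, -0.4, -0.4]
finger_gap: 0.0002
grip_force: 0.0
time: 1.97
eef_pos: [0.5645, 0.3789, 0.2483]
orientation: [0.774, 0.633, -0.0, -0.0]
ft_force: [-0.3, 0.8, 0.3]
finger_gap: -0.0003
grip_force: 0.0
time: 2.13
eef_pos: [0.5649, 0.3775, 0.2477]
orientation: [0.774, 0.633, -0.0, 0.001]
ft_force: [-1.0, -0.1, -0.3]
finger_gap: 0.0002
grip_force: 0.0
```

```bash
python3 -m pendant '[{"dx":1,"dy":0,"dz":-20,"spin":0,"fingers":0},{"dx":1,"dy":0,"dz":-20,"spin":0,"fingers":0},{"dx":0,"dy":0,"dz":-14,"spin":0,"fingers":0},{"dx":0,"dy":0,"dz":0,"spin":0,"fingers":0}]'; python3 -m pendant '[{"dx":0,"dy":0,"dz":-4,"spin":0,"fingers":0},{"dx":0,"dy":0,"dz":-4,"spin":0,"fingers":0},{"dx":0,"dy":0,"dz":-3,"spin":0,"fingers":0},{"dx":0,"dy":0,"dz":0,"spin":0,"fingers":0}]'; python3 -m pendant '[{"dx":0,"dy":0,"dz":-2,"spin":0,"fingers":0},{"dx":0,"dy":0,"dz":-1,"spin":0,"fingers":0},{"dx":0,"dy":0,"dz":0,"spin":0,"fingers":0}]'
```

```text
time: 2.47
eef_pos: [0.5616, 0.3794, 0.191]
orientation: [0.773, 0.635, -0.003, -0.001]
ft_force: [-0.6, -0.2, 0.2]
finger_gap: 0.0002
grip_force: 0.0
time: 2.8
eef_pos: [0.5651, 0.3801, 0.184]
orientation: [0.773, 0.634, 0.001, -0.0]
ft_force: [-1.2, -0.0, 2.3]
finger_gap: -0.0
grip_force: 1.5
time: 3.05
eef_pos: [0.5652, 0.38, 0.1809]
orientation: [0.773, 0.634, 0.001, -0.0]
ft_force: [-1.8, 2.3, 4.5]
finger_gap: -0.0003
grip_force: 2.2
```

```bash
python3 - <<'E'
from h import *
w=cap('wrist','w1.png');s=cap('scene');f=s['frame'][130:290,350:530]
cv2.imwrite('pics/s1.png',cv2.cvtColor(cv2.resize(f,None,fx=3.5,fy=3.5,interpolation=cv2.INTER_CUBIC),cv2.COLOR_RGB2BGR))
E
```

```text
(no output)
```

View pics/s1.png

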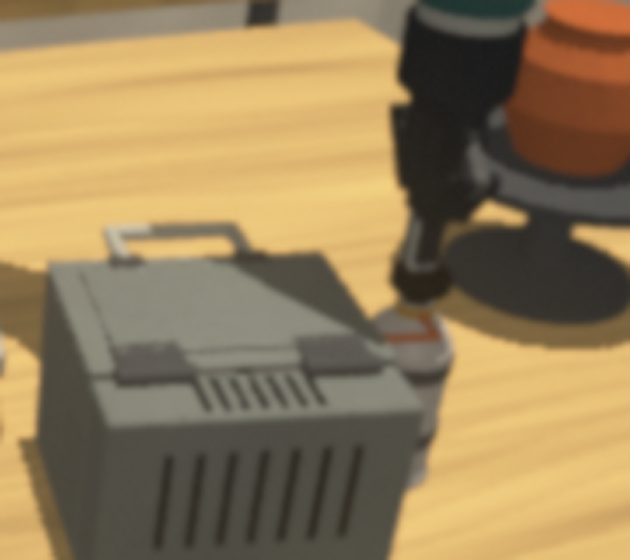

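The crop shows the closed fingers centred on the cap at about (420,275) and the flap still shut. The force is rising the way the spring should, so I'll press to the bottom and let go.

```bash
python3 -m pendant '[{"dx":0,"dy":0,"dz":-2,"spin":0,"fingers":0},{"dx":0,"dy":0,"dz":-1,"spin":0,"fingers":0},{"dx":0,"dy":0,"dz":0,"spin":0,"fingers":0},{"dx":0,"dy":0,"dz":0,"spin":0,"fingers":0}]'; python3 -m pendant '[{"dx":0,"dy":0,"dz":-2,"spin":0,"fingers":0},{"dx":0,"dy":0,"dz":0,"spin":0,"fingers":0},{"dx":0,"dy":0,"dz":0,"spin":0,"fingers":0}]'
```

```text
time: 3.48
eef_pos: [0.5653, 0.3801, 0.18]
orientation: [0.773, 0.634, 0.001, -0.001]
ft_force: [-5.3, 1.3, 15.9]
finger_gap: -0.0003
grip_force: 8.0
time: 3.73
eef_pos: [0.5654, 0.38, 0.1798]
orientation: [0.773, 0.634, 0.001, -0.001]
ft_force: [-8.0, -1.1, 24.9]
finger_gap: -0.0001
grip_force: 12.7
```

```bash
python3 -m pendant '[{"dx":0,"dy":0,"dz":10,"spin":0,"fingers":0},{"dx":0,"dy":0,"dz":20,"spin":0,"fingers":0},{"dx":0,"dy":0,"dz":20,"spin":0,"fingers":0},{"dx":0,"dy":0,"dz":20,"spin":0,"fingers":34},{"dx":0,"dy":0,"dz":0,"spin":0,"fingers":34},{"dx":0,"dy":0,"dz":0,"spin":0,"fingers":34}]'; python3 -m pendant '[{"dx":-20,"dy":-20,"dz":0,"spin":0,"fingers":34},{"dx":-20,"dy":-20,"dz":0,"spin":0,"fingers":34},{"dx":-20,"dy":-20,"dz":0,"spin":0,"fingers":34},{"dx":-20,"dy":-20,"dz":0,"spin":0,"fingers":34},{"dx":-20,"dy":-20,"dz":0,"spin":0,"fingers":34},{"dx":-20,"dy":-20,"dz":0,"spin":0,"fingers":34},{"dx":-8,"dy":-2,"dz":0,"spin":0,"fingers":34},{"dx":0,"dy":0,"dz":0,"spin":0,"fingers":34},{"dx":0,"dy":0,"dz":0,"spin":0,"fingers":34}]'
python3 - <<'E'
from h import *
w=cap('wrist','w2.png');t=cap('top');f=t['frame'][190:320,130:300]
p=sensors.get_state()['eef_pos'];print('tcp px',proj(w,p),proj(w,p-[0,0,.017]),'bar predicted',[proj(w,q) for q in ([.4375,.258,.143],[.4465,.302,.143],[.4285,.214,.143])])
E
```

```text
time: 4.23
eef_pos: [0.566, 0.3785, 0.2459]
orientation: [0.774, 0.634, 0.001, 0.001]
ft_force: [0.1, 0.2, -0.5]
finger_gap: 0.0339
grip_force: 0.0
time: 4.98
eef_pos: [0.4372, 0.2576, 0.2448]
orientation: [0.773, 0.634, -0.0, 0.0]
ft_force: [0.0, 0.4, -0.3]
finger_gap: 0.034
grip_force: 0.0
tcp px (np.float64(321.29076472819435), np.float64(322.9087104105342)) (np.float64(321.3804829222796), np.float64(303.33978775975186)) bar predicted [(np.float64(320.7442205888381), np.float64(245.7165833963601)), (np.float64(321.05184074765646), np.float64(178.45576587319627)), (np.float64(320.4734649590003), np.float64(306.1202319480272))]
```

View pics/w2.png

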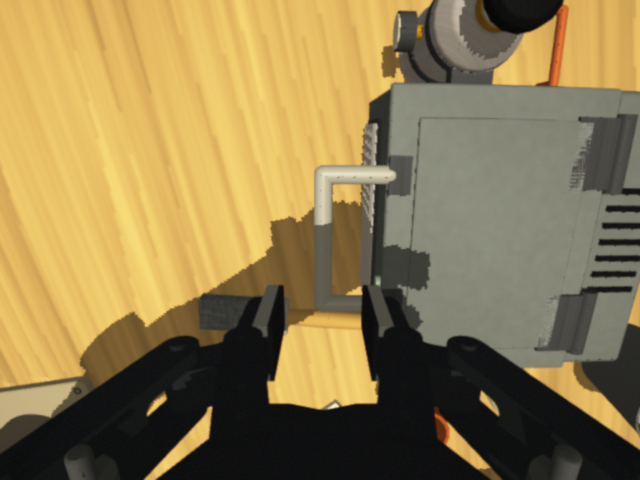

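The wrist view shows the bar along column 322, rows 173 to 303. That is within 5 px of prediction and central between the fingers at 283 and 362. I'll lower and grip.

```bash
python3 -m pendant '[{"dx":0,"dy":0,"dz":-20,"spin":0,"fingers":34},{"dx":0,"dy":0,"dz":-20,"spin":0,"fingers":34},{"dx":0,"dy":0,"dz":-20,"spin":0,"fingers":34},{"dx":0,"dy":0,"dz":-16,"spin":0,"fingers":34},{"dx":0,"dy":2,"dz":-16,"spin":0,"fingers":34},{"dx":0,"dy":1,"dz":-12,"spin":0,"fingers":34},{"dx":0,"dy":0,"dz":0,"spin":0,"fingers":34}]'; python3 -m pendant '[{"dx":0,"dy":0,"dz":0,"spin":0,"fingers":5},{"dx":0,"dy":0,"dz":0,"spin":0,"fingers":5},{"dx":0,"dy":0,"dz":0,"spin":0,"fingers":5},{"dx":0,"dy":0,"dz":0,"spin":0,"fingers":5},{"dx":0,"dy":0,"dz":0,"spin":0,"fingers":5},{"dx":0,"dy":0,"dz":0,"spin":0,"fingers":5}]' 30
```

```text
time: 5.67
eef_pos: [0.4367, 0.2604, 0.1387]
orientation: [0.773, 0.634, -0.002, -0.0]
ft_force: [-0.9, -0.2, -0.1]
finger_gap: 0.0335
grip_force: 0.0
time: 6.17
eef_pos: [0.4379, 0.2605, 0.1419]
orientation: [0.774, 0.634, 0.001, 0.0]
ft_force: [2.4, 0.4, -1.7]
finger_gap: 0.0105
grip_force: 29.3
```

```bash
python3 - <<'E'
import numpy as np
t=np.linspace(0,1.72,21)+.016;p=np.c_[-185*np.cos(t),185*np.sin(t)];P=np.c_[p[:,0]*.980,p[:,0]*-.198,p[:,1]]
print(np.diff(P.round(1),axis=0).round(1).tolist())
E
```

```text
[[0.9, -0.2, 15.8], [2.3, -0.4, 15.8], [3.6, -0.7, 15.5], [4.8, -1.0, 15.1], [6.1, -1.3, 14.6], [7.4, -1.4, 14.0], [8.4, -1.7, 13.4], [9.6, -2.0, 12.5], [10.6, -2.1, 11.7], [11.5, -2.3, 10.7], [12.4, -2.6, 9.7], [13.2, -2.6, 8.5], [13.8, -2.8, 7.3], [14.4, -2.9, 6.1], [14.9, -3.0, 4.9], [15.2, -3.1, 3.5], [15.4, -3.1, 2.1], [15.6, -3.2, 0.8], [15.5, -3.1, -0.6], [15.5, -3.1, -1.9]]
```

```bash
python3 -m pendant '[{"dx":0.9,"dy":-0.2,"dz":15.8,"spin":0,"fingers":5},{"dx":2.3,"dy":-0.4,"dz":15.8,"spin":0,"fingers":5},{"dx":3.6,"dy":-0.7,"dz":15.5,"spin":0,"fingers":5},{"dx":4.8,"dy":-1,"dz":15.1,"spin":0,"fingers":5},{"dx":6.1,"dy":-1.3,"dz":14.6,"spin":0,"fingers":5},{"dx":0,"dy":0,"dz":0,"spin":0,"fingers":5},{"dx":0,"dy":0,"dz":0,"spin":0,"fingers":5}]'
```

```text
time: 6.75
eef_pos: [0.4546, 0.2571, 0.2186]
orientation: [0.773, 0.634, 0.001, -0.0]
ft_force: [-0.2, 0.7, 0.2]
finger_gap: 0.0109
grip_force: 29.9
```

```bash
python3 -m pendant '[{"dx":7.4,"dy":-1.4,"dz":14,"spin":0,"fingers":5},{"dx":8.4,"dy":-1.7,"dz":13.4,"spin":0,"fingers":5},{"dx":9.6,"dy":-2,"dz":12.5,"spin":0,"fingers":5},{"dx":10.6,"dy":-2.1,"dz":11.7,"spin":0,"fingers":5},{"dx":11.5,"dy":-2.3,"dz":10.7,"spin":0,"fingers":5},{"dx":0,"dy":0,"dz":0,"spin":0,"fingers":5}]'
python3 -m pendant '[{"dx":12.4,"dy":-2.6,"dz":9.7,"spin":0,"fingers":5},{"dx":13.2,"dy":-2.6,"dz":8.5,"spin":0,"fingers":5},{"dx":13.8,"dy":-2.8,"dz":7.3,"spin":0,"fingers":5},{"dx":14.4,"dy":-2.9,"dz":6.1,"spin":0,"fingers":5},{"dx":0,"dy":0,"dz":0,"spin":0,"fingers":5},{"dx":0,"dy":0,"dz":0,"spin":0,"fingers":5}]'
```

```text
time: 7.25
eef_pos: [0.4988, 0.2481, 0.2812]
orientation: [0.773, 0.634, -0.003, -0.004]
ft_force: [-13.5, 1.5, 15.1]
finger_gap: 0.0106
grip_force: 30.7
time: 7.75
eef_pos: [0.5562, 0.2365, 0.3148]
orientation: [0.774, 0.634, 0.001, -0.001]
ft_force: [-6.7, -0.2, 20.9]
finger_gap: 0.0106
grip_force: 33.1
```

```bash
python3 -m pendant '[{"dx":13,"dy":-3,"dz":6.5,"spin":0,"fingers":5},{"dx":13,"dy":-3,"dz":5,"spin":0,"fingers":5},{"dx":14,"dy":-3.1,"dz":2.1,"spin":0,"fingers":5},{"dx":0,"dy":0,"dz":0,"spin":0,"fingers":5},{"dx":0,"dy":0,"dz":0,"spin":0,"fingers":5}]'
```

```text
time: 8.17
eef_pos: [0.5969, 0.2281, 0.3253]
orientation: [0.773, 0.634, 0.001, 0.0]
ft_force: [1.5, 2.3, 2.9]
finger_gap: 0.0109
grip_force: 31.2
```

```bash
python3 -m pendant '[{"dx":13,"dy":-2.6,"dz":1,"spin":0,"fingers":5},{"dx":13,"dy":-2.6,"dz":0,"spin":0,"fingers":5},{"dx":13,"dy":-2.6,"dz":-1,"spin":0,"fingers":5},{"dx":0,"dy":0,"dz":0,"spin":0,"fingers":5},{"dx":0,"dy":0,"dz":0,"spin":0,"fingers":5}]'
```

```text
time: 8.58
eef_pos: [0.635, 0.2203, 0.3248]
orientation: [0.773, 0.634, 0.0, -0.0]
ft_force: [1.9, 4.0, 0.5]
finger_gap: 0.0106
grip_force: 31.8
```

```bash
python3 -m pendant '[{"dx":0,"dy":0,"dz":0,"spin":0,"fingers":50},{"dx":0,"dy":0,"dz":0,"spin":0,"fingers":50},{"dx":0,"dy":0,"dz":0,"spin":0,"fingers":50},{"dx":0,"dy":0,"dz":10,"spin":0,"fingers":50},{"dx":0,"dy":0,"dz":20,"spin":0,"fingers":50},{"dx":0,"dy":0,"dz":20,"spin":0,"fingers":50},{"dx":0,"dy":0,"dz":10,"spin":0,"fingers":50},{"dx":0,"dy":0,"dz":0,"spin":0,"fingers":50}]'; python3 -m pendant '[{"dx":-20,"dy":3.5,"dz":0,"spin":0,"fingers":50},{"dx":-20,"dy":3.5,"dz":0,"spin":0,"fingers":50},{"dx":-20,"dy":3.5,"dz":0,"spin":0,"fingers":50},{"dx":-20,"dy":3.5,"dz":0,"spin":0,"fingers":50},{"dx":-6,"dy":1,"dz":0,"spin":0,"fingers":50},{"dx":0,"dy":0,"dz":0,"spin":0,"fingers":50},{"dx":0,"dy":0,"dz":0,"spin":0,"fingers":50}]'
python3 - <<'E'
from h import *
w=cap('wrist','w3.png');s=cap('scene','s3.png');print(np.linalg.inv(w['world_to_cam'])[:3,3])
p=sensors.get_state()['eef_pos'];print(proj(w,p),'grip top ends',[proj(w,q) for q in ([.5483,.2354,.13],[.5542,.2648,.13],[.5424,.206,.13])])
E
```

```text
time: 9.25
eef_pos: [0.6364, 0.219, 0.389]
orientation: [0.774, 0.634, 0.003, 0.001]
ft_force: [1.1, -0.2, 0.3]
finger_gap: 0.0501
grip_force: 0.0
time: 9.83
eef_pos: [0.5495, 0.2342, 0.3854]
orientation: [0.773, 0.634, 0.0, 0.0]
ft_force: [0.9, 0.5, -0.3]
finger_gap: 0.0499
grip_force: 0.0
[0.56475678 0.30534507 0.51103759]
(np.float64(321.2192745148103), np.float64(324.8570998122927)) grip top ends [(np.float64(319.70179753810396), np.float64(202.38754240222357)), (np.float64(319.6902401482058), np.float64(174.57664765383524)), (np.float64(319.7145303291115), np.float64(229.06211538596057))]
```

View pics/w3.png

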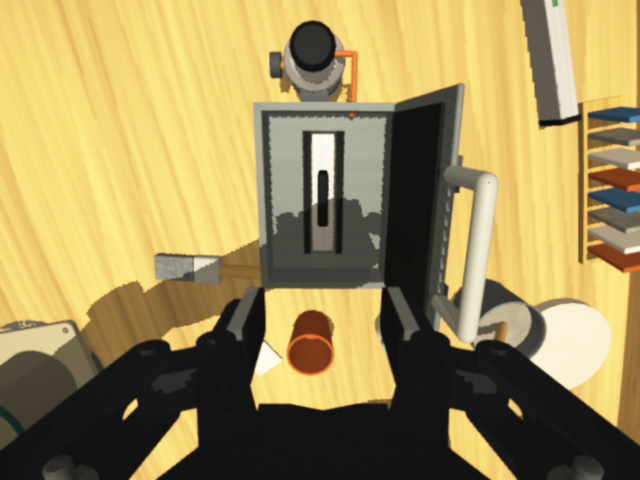

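View pics/s3.png

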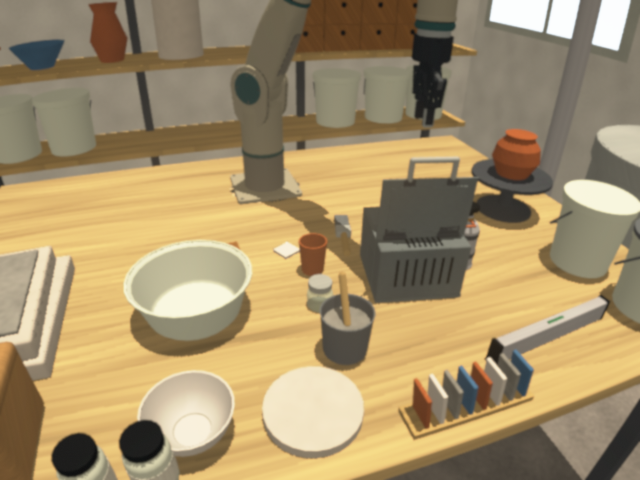

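The flap stands open. In the wrist view the black grip is at column 323, rows 171 to 226, about 3 px off prediction, so I'll shift by (+2.5, +4) mm. The scene view confirms the flap is upright, and the other things on the bench look undisturbed. Going down.

```bash
python3 -m pendant '[{"dx":2.5,"dy":4,"dz":-25,"spin":0,"fingers":50},{"dx":0,"dy":0,"dz":-25,"spin":0,"fingers":50},{"dx":0,"dy":0,"dz":-25,"spin":0,"fingers":50},{"dx":0,"dy":0,"dz":-25,"spin":0,"fingers":50},{"dx":0,"dy":0,"dz":-25,"spin":0,"fingers":50},{"dx":0,"dy":0,"dz":-25,"spin":0,"fingers":50},{"dx":0,"dy":0,"dz":-25,"spin":0,"fingers":50},{"dx":0,"dy":0,"dz":0,"spin":0,"fingers":50}]'; python3 -m pendant '[{"dx":0,"dy":0,"dz":-18,"spin":0,"fingers":50},{"dx":0,"dy":0,"dz":-18,"spin":0,"fingers":50},{"dx":0,"dy":0,"dz":-18,"spin":0,"fingers":50},{"dx":0,"dy":0,"dz":-18,"spin":0,"fingers":50},{"dx":0,"dy":0,"dz":-14,"spin":0,"fingers":50},{"dx":0,"dy":0,"dz":-9,"spin":0,"fingers":50},{"dx":0,"dy":0,"dz":0,"spin":0,"fingers":50},{"dx":0,"dy":0,"dz":0,"spin":0,"fingers":50}]'
```

```text
time: 10.6
eef_pos: [0.5495, 0.2368, 0.2055]
orientation: [0.774, 0.633, -0.004, -0.001]
ft_force: [-1.4, -0.0, -1.2]
finger_gap: 0.0499
grip_force: 0.0
time: 11.27
eef_pos: [0.5525, 0.2381, 0.1161]
orientation: [0.774, 0.634, 0.0, 0.0]
ft_force: [0.8, -0.0, 0.1]
finger_gap: 0.0502
grip_force: 0.0
```

```bash
python3 - <<'E'
from h import *
w=cap('wrist','w4.png')
p=sensors.get_state()['eef_pos'];print(p,[proj(w,p+q) for q in ([0,0,0],[0,0,.016])])
E
```

```text
[0.55279384 0.23828197 0.11660278] [(np.float64(319.86839831080044), np.float64(324.45993398127905)), (np.float64(319.62669438405356), np.float64(347.6259286883208))]
```

View pics/w4.png

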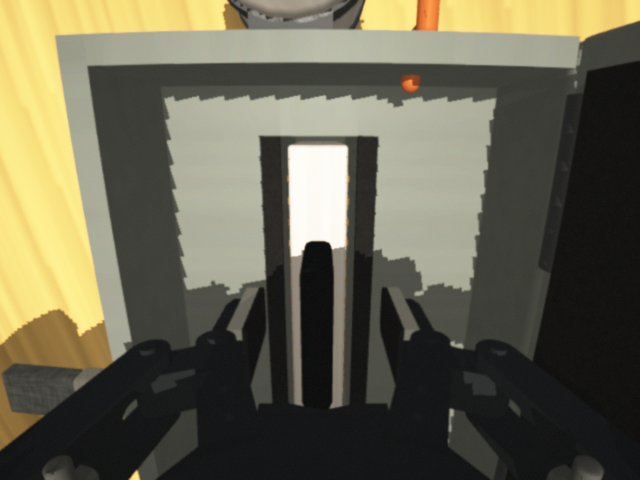

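The grip at columns 301 to 334 sits centred between the pads at 265 and 383, about 1 mm to the left. I'll close on it.

```bash
python3 -m pendant '[{"dx":-1,"dy":0,"dz":-2,"spin":0,"fingers":40},{"dx":0,"dy":0,"dz":0,"spin":0,"fingers":20},{"dx":0,"dy":0,"dz":0,"spin":0,"fingers":5},{"dx":0,"dy":0,"dz":0,"spin":0,"fingers":5},{"dx":0,"dy":0,"dz":0,"spin":0,"fingers":5},{"dx":0,"dy":0,"dz":0,"spin":0,"fingers":5},{"dx":0,"dy":0,"dz":0,"spin":0,"fingers":5},{"dx":0,"dy":0,"dz":0,"spin":0,"fingers":5}]' 60; python3 -m pendant '[{"dx":0,"dy":0,"dz":5,"spin":0,"fingers":5},{"dx":0,"dy":0,"dz":8,"spin":0,"fingers":5},{"dx":0,"dy":0,"dz":8,"spin":0,"fingers":5},{"dx":0,"dy":0,"dz":0,"spin":0,"fingers":5},{"dx":0,"dy":0,"dz":0,"spin":0,"fingers":5}]'
```

```text
time: 11.98
eef_pos: [0.5509, 0.2385, 0.1143]
orientation: [0.773, 0.634, 0.0, -0.0]
ft_force: [-1.3, -0.5, 6.0]
finger_gap: 0.011
grip_force: 59.5
time: 12.4
eef_pos: [0.5511, 0.2384, 0.1353]
orientation: [0.773, 0.634, 0.001, 0.0]
ft_force: [0.2, 0.3, -2.1]
finger_gap: 0.0109
grip_force: 58.5
```

```bash
python3 -m pendant '[{"dx":0,"dy":0,"dz":14,"spin":0,"fingers":5},{"dx":0,"dy":0,"dz":16,"spin":0,"fingers":5},{"dx":0,"dy":0,"dz":16,"spin":0,"fingers":5},{"dx":0,"dy":0,"dz":16,"spin":0,"fingers":5},{"dx":0,"dy":0,"dz":16,"spin":0,"fingers":5},{"dx":0,"dy":0,"dz":16,"spin":0,"fingers":5},{"dx":0,"dy":0,"dz":16,"spin":0,"fingers":5},{"dx":0,"dy":0,"dz":16,"spin":0,"fingers":5},{"dx":0,"dy":0,"dz":16,"spin":0,"fingers":5},{"dx":0,"dy":0,"dz":14,"spin":0,"fingers":5}]'; python3 -m pendant '[{"dx":0,"dy":0,"dz":0,"spin":0,"fingers":5},{"dx":0,"dy":0,"dz":0,"spin":0,"fingers":5},{"dx":0,"dy":0,"dz":0,"spin":0,"fingers":5},{"dx":0,"dy":0,"dz":0,"spin":0,"fingers":5}]'
```

```text
time: 13.23
eef_pos: [0.5505, 0.2382, 0.2913]
orientation: [0.774, 0.634, -0.0, -0.0]
ft_force: [0.1, 0.0, -2.0]
finger_gap: 0.0112
grip_force: 58.5
time: 13.57
eef_pos: [0.5498, 0.2381, 0.2892]
orientation: [0.774, 0.634, -0.001, -0.0]
ft_force: [-0.1, -0.1, -2.1]
finger_gap: 0.0111
grip_force: 58.7
```

```bash
python3 -m pendant '[{"dx":-2,"dy":-8,"dz":0,"spin":0,"fingers":5},{"dx":-4,"dy":-16,"dz":0,"spin":0,"fingers":5},{"dx":-4,"dy":-22,"dz":0,"spin":0,"fingers":5},{"dx":-4,"dy":-24,"dz":0,"spin":0,"fingers":5},{"dx":-4,"dy":-24,"dz":0,"spin":0,"fingers":5},{"dx":-4,"dy":-24,"dz":0,"spin":0,"fingers":5},{"dx":-2,"dy":-24,"dz":0,"spin":0,"fingers":5},{"dx":0,"dy":-24,"dz":0,"spin":0,"fingers":5},{"dx":2,"dy":-24,"dz":0,"spin":0,"fingers":5},{"dx":2,"dy":-24,"dz":0,"spin":0,"fingers":5}]'; python3 -m pendant '[{"dx":3,"dy":-24,"dz":0,"spin":0,"fingers":5},{"dx":3,"dy":-24,"dz":0,"spin":0,"fingers":5},{"dx":3,"dy":-24,"dz":0,"spin":0,"fingers":5},{"dx":3,"dy":-24,"dz":0,"spin":0,"fingers":5},{"dx":3,"dy":-24,"dz":0,"spin":0,"fingers":5},{"dx":3,"dy":-24,"dz":0,"spin":0,"fingers":5},{"dx":3,"dy":-24,"dz":0,"spin":0,"fingers":5},{"dx":3,"dy":-24,"dz":0,"spin":0,"fingers":5},{"dx":3,"dy":-24,"dz":0,"spin":0,"fingers":5},{"dx":2,"dy":-20,"dz":0,"spin":0,"fingers":5}]';  python3 -m pendant '[{"dx":0,"dy":-20,"dz":0,"spin":0,"fingers":5},{"dx":0,"dy":-14,"dz":0,"spin":0,"fingers":5},{"dx":0,"dy":-10,"dz":0,"spin":0,"fingers":5},{"dx":0,"dy":-5,"dz":0,"spin":0,"fingers":5},{"dx":0,"dy":0,"dz":0,"spin":0,"fingers":5},{"dx":0,"dy":0,"dz":0,"spin":0,"fingers":5},{"dx":0,"dy":0,"dz":0,"spin":0,"fingers":5},{"dx":0,"dy":0,"dz":0,"spin":0,"fingers":5}]'
```

```text
time: 14.4
eef_pos: [0.5298, 0.0225, 0.2902]
orientation: [0.774, 0.634, -0.0, -0.0]
ft_force: [0.7, -0.3, -2.2]
finger_gap: 0.0114
grip_force: 58.6
time: 15.23
eef_pos: [0.5587, -0.2143, 0.29]
orientation: [0.774, 0.633, -0.001, -0.0]
ft_force: [0.1, -0.5, -1.5]
finger_gap: 0.0115
grip_force: 58.7
time: 15.9
eef_pos: [0.56, -0.2593, 0.2905]
orientation: [0.773, 0.634, 0.0, -0.0]
ft_force: [-0.5, 0.7, -2.7]
finger_gap: 0.0112
grip_force: 58.6
```

```bash
python3 - <<'E'
from h import *
s=cap('scene','s5.png');t=cap('top','t5.png')
p=sensors.get_state()['eef_pos'];print('tcp',p,'bottom mid/ends/rim scene px',[np.round(proj(s,q)) for q in (p-[0,0,.104],[.5588,-.2686,.1])])
E
```

```text
tcp [ 0.55997763 -0.25969856  0.29067067] bottom mid/ends/rim scene px [array([187., 236.]), array([189., 273.])]
```

View pics/s5.png

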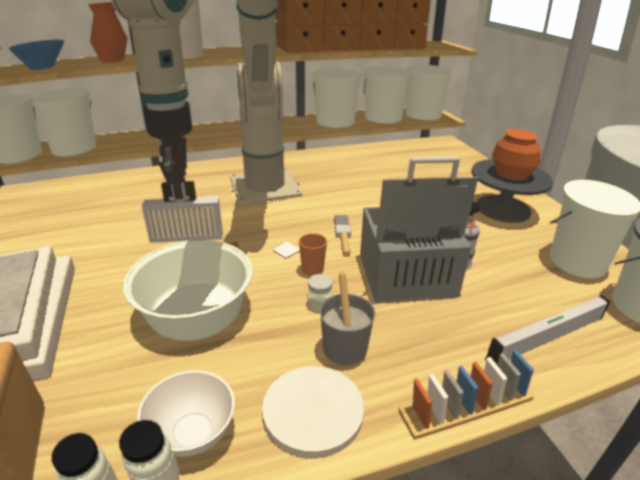

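View pics/t5.png

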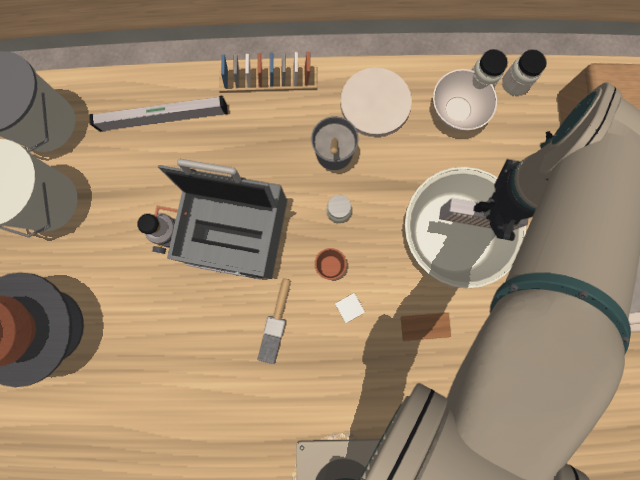

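The scene view shows the cassette upright, its lower edge at about (184,240), which matches the prediction of (187,236) at roughly 8 cm above the rim and about 10 mm from the basin's centre. The flap stands open, the cap is up and the other things on the bench are where they were. Handing in.

```bash
python3 -c "
from station import order
print(order.close_job())"
```

```text
the job is handed in; nothing more can be done
None
```

I handed in the job at about 16 s of the 64 s limit, with the filter held upright and still about 8 cm above the basin's rim and roughly 1 cm from its middle, the cap pressed and sprung back, the flap standing open, and nothing else on the bench visibly moved; the hand-in gave no verdict.

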